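# Set up the folding display easel and its cork board

### The job

Set up the earring display: swing the folded wooden brace of the small easel up and over until it clicks home against its end stop, then take the framed cork board from the slanted rest and stand it on its short thin edge on the easel's ledge, centred, between the low lip blocks and the brace and leaning back on the brace. Set it down without dropping it, leave it standing by itself and leave the other things on the bench where they are.

Things in the scene. Friction and masses are not known exactly. Their poses are not given: they have to be found in the camera images.
- easel: Folding easel fixed to the bench: light wooden base plate, 16 mm thick, x -95..+70 mm, y +-75 mm, with a lip at one side and a hinged brace. Origin on the bench below the hinge; x points from hinge to lip, y along the hinge, z up. Two steel hinge cheeks at y +-(15..26), x +-11, up to z 56 mm. A small spring strut behind the hinge (x -70..0, up to 75 mm high, y +-13) drives the click.
- easel_ledge (a point): Middle of the ledge, the strip of the base plate's top between hinge cheeks and lip: x 11..44 mm from the hinge along the easel's x, 150 mm long in y, 16 mm above the bench. The lip is two end blocks, x 44..54, y +-(50..75) mm, top 28 mm above the bench, with an open gap under the folded brace. A board with its foot here leans back 0.2 to 0.35 rad on the brace's top end.
- easel_hinge (a point): Middle of the hinge axis, 45 mm above the bench; the axis runs along the easel's y.
- brace (a joint): Angle in rad: 0 = folded flat, pointing along the easel's +x over the lip; grows as it swings up; 1.57 = straight up; 1.75 = end stop, leaning 10 degrees to the easel's -x. An over-centre spring pushes it back with up to 0.2 N m below 1.35 rad, so it does not stay half way; let go past about 1.55 it snaps to the end stop by itself and is held there. Friction 0.09 N m.
- brace_grip (a point): Point on the brace's centre line, 68 mm from the hinge axis, good to pinch. The brace is a wooden T: bar 85 mm long from the hinge, 28 mm wide (along the easel's y), 12 mm thick, cross piece 84 mm wide 20..38 mm from the hinge. Its x runs along the bar away from the hinge, y along the hinge.
- board_center (a point): Centre of the loose cork board: wooden frame, cork on both faces, 160 mm tall (own z), 130 mm wide (y), 12 mm thick (x), about 0.18 kg. At the start it lies in the slanted rest, leaning 0.45 rad from vertical, top nearer the robot than its foot; its z points up along the slope. Its upper 55 mm stand free of the rest's back.
- rest: Dark wooden slanted rest that holds the board, fixed to the bench; base 160 x 140 mm, back plate at 0.45 rad from vertical rising to about 120 mm, 10 mm thick. Origin on the bench near the end of the base nearest the robot (the base spans x -25..+135 mm, y +-70 mm); x points to the board's foot, which sits about 105 mm along x and 30 mm up.
- tape: Roll of tape, 68 mm across, 24 mm high, origin under its centre; stays where it is.
- thread_spool: Thread spool, 44 mm across, 59 mm high, standing; stays where it is.
- glue_jar: Glue jar, 60 mm across, 75 mm high; stays where it is.
- pliers: Pliers lying flat, about 155 mm long, 12 mm high; stay where they are.
- card_box: Cardboard box 110 x 75 x 45 mm; stays where it is.
Not all that is in view belongs to the job. Leave any pink look-alike of the easel alone.

How it is judged (in metres and radians):
On the way:
1. the brace is seated at its end stop, before the board is on the easel (value of joint brace above 1.7 rad and horizontal distance between board_center and easel above 0.12 m), for 0.3 s.
At the end, for the whole second after the job is handed in: Brace above 1.70 rad. Board on its short edge on the ledge, leaning back on the brace 0.08 to 0.50 rad from vertical, square to the easel within 0.2 rad, centre 85 to 102 mm above the bench, within 30 mm of the easel's middle along y and -20 to +30 mm along x from the hinge (value of joint brace above 1.7 rad and angle between the z axis of board_center and the z axis of easel, either way round between 0.08 and 0.5 rad and angle between the y axis of board_center and the y axis of easel, either way round below 0.2 rad and z of board_center in the frame of easel between 0.085 and 0.102 m and x of board_center in the frame of easel between -0.02 and 0.03 m and y of board_center in the frame of easel between -0.03 and 0.03 m); the robot touches nothing.
It fails at once if a bystander (tape, spool, jar, pliers, card box) is moved more than 25 mm (distance of any of tape, thread_spool, glue_jar, pliers, card_box from where it was at the start of the episode above 0.025 m).
It fails at once if the board is dropped onto the easel (linear speed of board above 0.6 m/s and horizontal distance between board_center and easel below 0.06 m and z of board_center in the frame of easel below 0.14 m).
It also fails if it takes over 61 s, if anything falls off the work surface, if the arm or the gripper's body presses on something with over 40 N, if the wrist force passes 120 N, or if a joint passes its speed limit or range.

### The arm

A 6-joint arm with a two-finger parallel gripper is mounted at the origin on the work surface. World frame = base frame: x ahead of the robot, y to its left, z up, the work surface at z = 0. Lengths are in m, angles in degrees, forces in N, time in s.
With the tool pointing down it reaches from about 0.375 to 0.9 m from the base axis. Payload 3.1 kg.
Tool frame: the origin (TCP) lies at the very end of the fingers, on their centre line; the grasp point (between the pads) lies 19 mm behind it; z points along the fingers, y is the line along which they close (so a half turn about z gives the same grasp; the last joint's range is limited). The gripper opens to 87 mm and grips with 3 to 60 N. Pads are 19 mm wide; open, the fingers measure 117 mm over their backs; the gripper's body (75 mm by 190 mm) begins 51 mm behind the grasp point.
Start: joints at [-80.415, 30.224, 82.088, -0, 67.689, -10.227], TCP at [0.212, -0.588, 0.195] pointing down, gripper open.
Joint ranges: [-176.69, 176.69], [-43.24, 126.21], [12.49, 139.97], [-82, 262], [0, 151.66], [-163.58, 163.58]. Speed limits (degrees/s): [159.86, 159.86, 180, 180, 180, 180].

### API

Orientations are given as a 3x3 rotation matrix whose columns are the frame's x, y, z axes.
In Python, from rig import bot, imaging gives the robot as it stands.
- The arm moves only by the tool drive_tool, never from a script. Its argument "deltas" is text: rows parted by semicolons, each of 5 numbers parted by spaces: the finger opening in mm, from 0 to 87, then the shift along the world's x, y, z in mm, then the turn about the world's z in rad. In form: jaw dx dy dz twist; .... A call has 1 to 12 rows; each row is the pose to reach, as a shift and turn from the pose commanded when the call began; what a row does not reach only later rows make up. A row lasts 1/10 s, in which the tool goes at most 50 mm and 8.59 degrees, less where a joint would pass 70% of its speed; a pose out of reach is approached as far as the arm can. A call with a gripper value outside its range is refused whole. The fingers move at their own pace and stop on an object; the grip force is fixed at half the most. Time passes only in rows, so rows that repeat a pose let the fingers close. It gives the time, the measured TCP pose, the force, the opening and the grip force at its end, in the units of the state.
- bot.read_state(): the state, without advancing time (a new reading comes with each control period).
- imaging.capture(name): name is "scene" or "top" or "wrist"; returns the picture (384x512x3 uint8, red, green, blue); there is no depth.
- imaging.camera_model(name): a dict with "fx", "fy", "cx", "cy" (pixels), "dist" ([k1, k2, p1, p2, k3] as OpenCV has them; the pictures are not rectified), "T" (4x4, takes a point from camera to world coordinates). Camera axes: x right, y down, z forward; pixel columns grow to the right and rows downward; lengths in m; the calibration is good to about 2 mm. A picture is of the moment at which its call begins: read the wrist's pose just before it. camera_model takes no time and is no camera call; for the wrist camera it gives the pose at the moment of the call.
- bot.hand_in(): hands the job in; it is judged then, once.
The state is a dict: "time_s": time; "joint_positions": joint angles; "qvel": joint speeds; "tau": joint torques, N m; "position": TCP position; "tcp_rot": TCP orientation; "force": force on the tool from outside, world axes, zero at the start; "moment": the same for the moment, N m; "opening": opening from 0.0 (shut) to 1.0 (fully open); "grasp_force": force on a finger pad.
Only numpy, scipy, OpenCV 4.12 (cv2) and the standard library are available. Lean on these libraries where they do the work, as an engineer would, in place of code of your own. Each camera call takes 0.05 s, during which the arm holds its last target. There are 200 camera calls.

## Working session

There is one attempt and no reset: what is moved stays moved. The work goes in short steps, Python scripts to look and compute and a tool call to move; the robot and the scene stay as the last step left them, time stands still between calls to the robot, and variables do not carry over. Pictures are saved under pics/ and viewed, at most 10 in all, crops included, and the job is handed in when it is done.

Besides the shell and the picture viewer there is one more tool, called after "Call:" as name(argument=value, ...) on one line, values as JSON. drive_tool: Moves the arm, as the interface text tells. Its arguments: {"type":"object","properties":{"deltas":{"type":"string"}},"required":["deltas"]}

```bash
ls; mkdir -p pics; python3 - <<'E'
from rig import bot, imaging
import cv2
for n in("scene","top"):
    im=imaging.capture(n); cv2.imwrite(f"pics/{n}0.png",im[:,:,::-1])
    m=imaging.camera_model(n); print(n,m["fx"],m["cx"],m["cy"],m["dist"],m["T"])
s=bot.read_state(); print(s)
E
cd pics; python3 -c "
import cv2
cv2.imwrite('s1.png',cv2.resize(cv2.imread('scene0.png'),(800,600)));cv2.imwrite('t1.png',cv2.resize(cv2.imread('top0.png'),(800,600)))"
```

```text
pics
scene 481.1836282329017 257.69877285084596 188.26877944200075 [0.01284158 0.         0.         0.         0.        ] [[-0.78149377  0.48783961 -0.38894729  0.95624241]
 [ 0.62381328  0.62210213 -0.47312358  0.40896099]
 [ 0.01115652 -0.61237362 -0.79048977  0.94180475]
 [ 0.          0.          0.          1.        ]]
top 433.2365914376221 257.56012932152686 185.89469764897254 [-0.13776041  0.          0.          0.          0.        ] [[-0.00348784 -0.9982069   0.05975631  0.48491587]
 [-0.99962386  0.00185478 -0.02736227 -0.08769646]
 [ 0.02720237 -0.05982927 -0.99783791  1.11823953]
 [ 0.          0.          0.          1.        ]]
{'time_s': 0.1, 'joint_positions': array([-8.04144650e+01,  3.02726442e+01,  8.21478939e+01, -5.94551826e-04,
        6.76894078e+01, -1.02285655e+01]), 'qvel': array([ 0.01155929, -0.07593894, -0.13569861,  0.06678355,  0.1324452 ,
        0.02552774]), 'tau': array([-1.48962818e-04, -4.40984774e+01, -1.77151716e+01,  6.34365971e-02,
        5.33985836e-02, -4.51404196e-05]), 'position': array([ 0.21174905, -0.58729245,  0.1936866 ]), 'tcp_rot': array([[ 9.40796093e-01,  3.38972864e-01, -3.29003746e-04],
       [ 3.38972862e-01, -9.40794252e-01,  1.89052675e-03],
       [ 3.31312433e-04, -1.89012352e-03, -9.99998159e-01]]), 'force': array([0.14317343, 0.74127972, 1.05738308]), 'moment': array([ 0.05917134, -0.01325898, -0.0028712 ]), 'grasp_force': 0.0, 'opening': 1.0001642752041726}
```

View pics/s1.png

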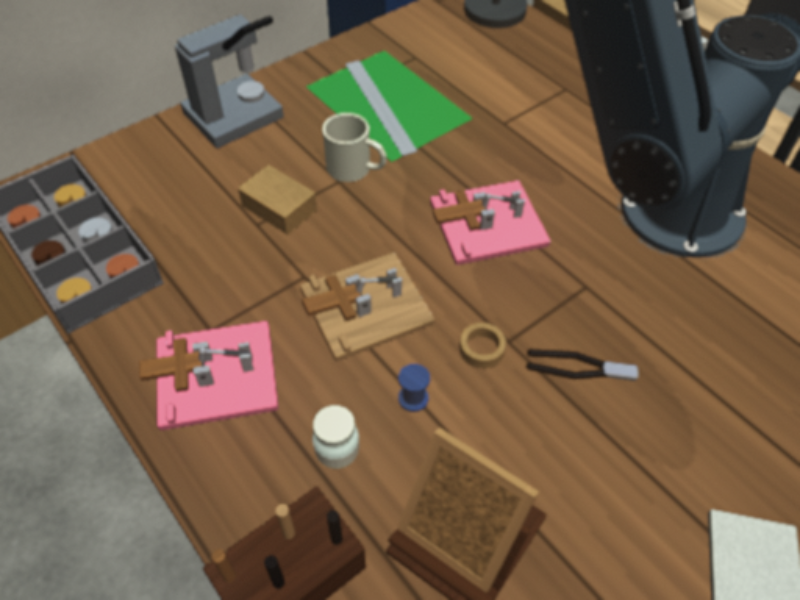

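View pics/t1.png

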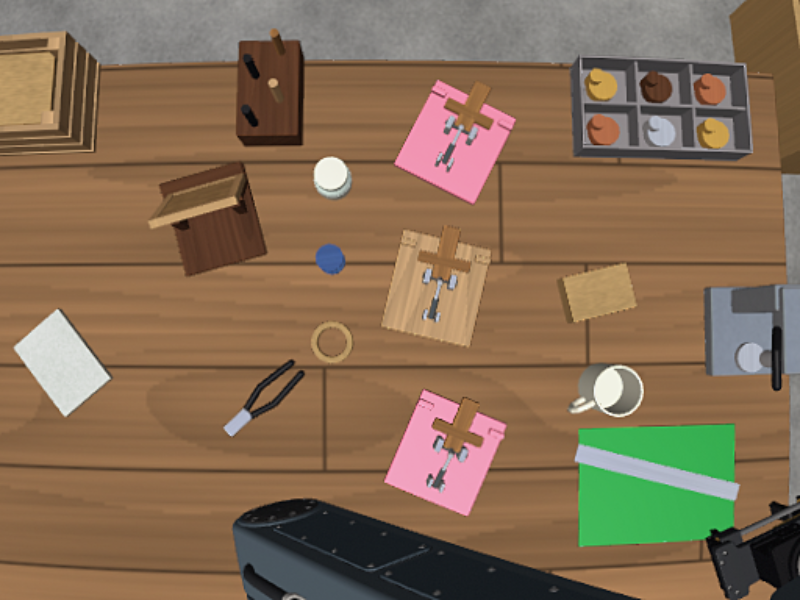

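The scene shows the wooden easel (folded brace towards the image left), two pink look-alikes, and the board in the dark rest at the bottom. In the top view the easel is at about (437,285) and the board's top edge runs (150,225)–(248,205). I'll enlarge crops to pick corner pixels.

```bash
cat > h.py <<'E'
import numpy as np, cv2
from rig import bot, imaging
def ray(n,px,m=None):
    m=m or imaging.camera_model(n)
    K=np.array([[m["fx"],0,m["cx"]],[0,m["fy"],m["cy"]],[0,0,1.]])
    p=cv2.undistortPoints(np.array(px,float).reshape(1,1,2),K,np.array(m["dist"],float))[0,0]
    T=np.array(m["T"]); d=T[:3,:3]@[p[0],p[1],1]; return T[:3,3],d/np.linalg.norm(d)
def plane(n,px,z,m=None):
    o,d=ray(n,px,m); return o+d*(z-o[2])/d[2]
def tri(a,b):
    (o1,d1),(o2,d2)=a,b
    s=np.linalg.lstsq(np.c_[d1,-d2],o2-o1,rcond=None)[0]
    p,q=o1+s[0]*d1,o2+s[1]*d2; return (p+q)/2,np.linalg.norm(p-q)
E
python3 - <<'E'
import cv2,numpy as np
t=cv2.imread('pics/top0.png');s=cv2.imread('pics/scene0.png')
def c(im,x,y,w,h): return cv2.resize(im[y:y+h,x:x+w],(400,300),interpolation=cv2.INTER_CUBIC)
# 5x crops of 80x60 px
out=np.vstack([np.hstack([c(t,240,140,80,60),c(t,240,170,80,60)]),np.hstack([c(t,90,100,80,60),c(s,245,270,120,90)])])
cv2.imwrite('pics/c1.png',out)
E
```

```text
(no output)
```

View pics/c1.png

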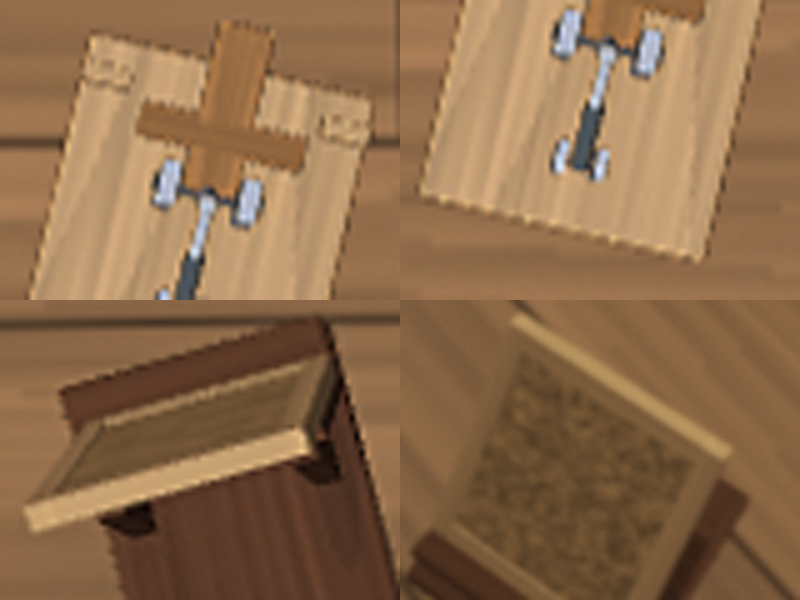

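The crops give clear corners: the easel base at crop pixels (91,36), (373,98), (20,195), (300,262), and the board's light top face as a strip in both views.

```bash
python3 - <<'E'
from h import *
t=lambda x,y,ox,oy:(ox+(x+.5)/5-.5,oy+(y+.5)/5-.5)
A=plane("top",t(91,36,240,140),.016);B=plane("top",t(373,98,240,140),.016)
C=plane("top",t(20,195,240,170),.016);D=plane("top",t(300,262,240,170),.016)
print(A,B,C,D)
ex=((A-C)+(B-D))/2; ey=((A-B)+(C-D))/2; print(np.linalg.norm(ex),np.linalg.norm(ey),np.degrees(np.arctan2(ex[1],ex[0])),np.degrees(np.arctan2(-ey[0],ey[1])))
ce=(A+B+C+D)/4;ex/=np.linalg.norm(ex);print("hinge",ce+.0125*ex)
tip=(plane("top",t(220,20,240,140),.051)+plane("top",t(273,30,240,140),.051))/2
ch=(plane("top",t(168,185,240,140),.056)+plane("top",t(248,203,240,140),.056))/2
print("tip",tip,"cheeks",ch)
L,e1=tri(ray("top",t(27,219,90,100)),ray("scene",(245+327/3.333,270+156/3.333)))
R,e2=tri(ray("top",t(310,141,90,100)),ray("scene",(245+117/3.333,270+20/3.333)))
print("board top L",L,e1,"R",R,e2,np.linalg.norm(L-R),"mid",(L+R)/2,"ydir",np.degrees(np.arctan2(-(L-R)[0],(L-R)[1])))
E
```

```text
[ 0.65144016 -0.11888817  0.016     ] [ 0.61953811 -0.26411243  0.016     ] [ 0.49319693 -0.08223664  0.016     ] [ 0.45851035 -0.22481961  0.016     ]
0.1640895450519063 0.14770498214437422 -13.380175497813271 -13.027044563885616
hinge [ 0.56783209 -0.17540685  0.016     ]
tip [ 0.65181005 -0.19548286  0.051     ] cheeks [ 0.56692311 -0.17518477  0.056     ]
board top L [0.6360994  0.24913582 0.17241094] 0.0027321391219423345 R [0.66970991 0.12346258 0.16864195] 0.005446147294326471 0.13014466261496013 mid [0.65290465 0.1862992  0.17052645] ydir 14.972975498628552
```

Call:
drive_tool(deltas="50 45 42 0 -0.15; 50 85 80 0 -0.3; 50 125 118 0 -0.45; 50 165 155 0 -0.576; 50 205 192 0 -0.576; 50 240 226 0 -0.576; 50 276 260 0 -0.576; 50 312 294 0 -0.576; 50 348 328 0 -0.576; 50 384 362 0 -0.576; 50 422 396 0 -0.576; 50 422 396 -20 -0.576")

```text
time_s: 1.3
position: [0.6381, -0.1899, 0.1768]
tcp_rot: [[0.974, -0.226, 0.007], [-0.226, -0.974, -0.002], [0.007, 0.001, -1.0]]
force: [0.3, -1.4, 0.8]
opening: 0.574
grasp_force: 0.0
```

Call:
drive_tool(deltas="50 0 1 -40 0; 50 0 1 -80 0; 50 0 1 -115 0; 50 0 1 -135 0; 50 0 1 -144 0; 50 0 1 -144 0")

```text
time_s: 1.9
position: [0.6328, -0.1905, 0.0289]
tcp_rot: [[0.974, -0.228, -0.003], [-0.228, -0.974, 0.002], [-0.003, -0.001, -1.0]]
force: [0.2, 0.3, 0.2]
opening: 0.576
grasp_force: 0.0
```

```bash
python3 - <<'E'
from h import *
print(bot.read_state()["position"],bot.read_state()["force"])
a=imaging.capture("wrist");b=imaging.capture("scene")
cv2.imwrite('pics/w1.png',np.hstack([cv2.resize(a,(400,300)),cv2.resize(b[120:240,150:310],(400,300))])[:,:,::-1])
E
```

```text
[ 0.63277249 -0.19047009  0.02888979] [0.16105374 0.26569589 0.20737483]
```

View pics/w1.png

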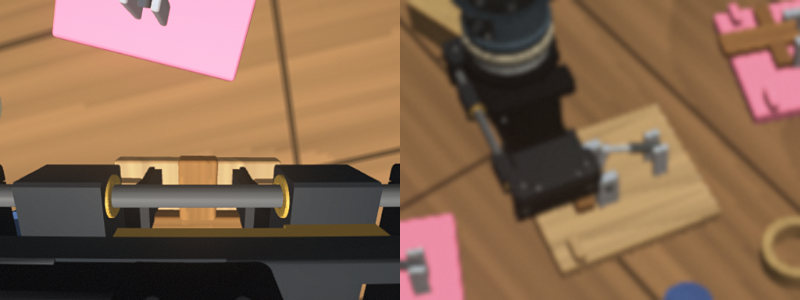

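The brace sits centred between the fingers (wrist view: bar at (198,190), fingers at 145 and 250). Close and swing.

Call:
drive_tool(deltas="20 0 0 0 0; 20 0 0 0 0; 20 0 0 0 0; 20 0 0 0 0; 20 0 0 0 0")

```text
time_s: 2.5
position: [0.634, -0.191, 0.0309]
tcp_rot: [[0.974, -0.228, 0.0], [-0.228, -0.974, -0.0], [0.0, 0.0, -1.0]]
force: [0.2, 0.0, 0.4]
opening: 0.257
grasp_force: 0.2
```

Call:
drive_tool(deltas="20 -1 0 10 0; 20 -3 1 20 0; 20 -7 2 30 0; 20 -12 3 38 0; 20 -18 4 46 0; 20 -25 6 53 0; 20 -33 8 59 0; 20 -42 10 63 0; 20 -52 12 66 0; 20 -62 14 68 0; 20 -68 16 68 0; 20 -74 17 68 0")

```text
time_s: 3.7
position: [0.5591, -0.1737, 0.0984]
tcp_rot: [[0.974, -0.228, -0.0], [-0.228, -0.974, 0.0], [-0.0, -0.0, -1.0]]
force: [-0.1, 0.3, 0.3]
opening: 0.233
grasp_force: 0.0
```

```bash
python3 - <<'E'
from h import *
a=imaging.capture("wrist");b=imaging.capture("scene")
cv2.imwrite('pics/w2.png',np.hstack([cv2.resize(a,(400,300)),cv2.resize(b[120:240,150:310],(400,300))])[:,:,::-1])
E
```

```text
(no output)
```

View pics/w2.png

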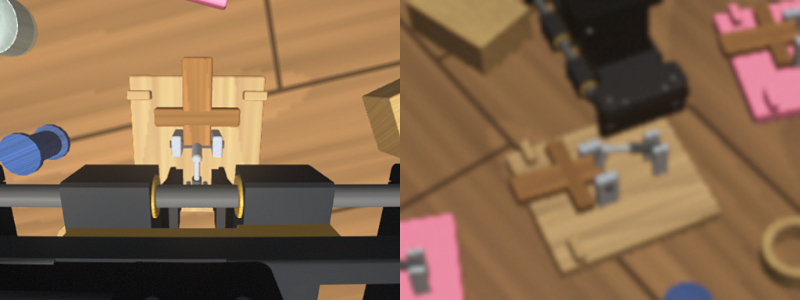

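```bash
python3 - <<'E'
from h import *
s=bot.read_state();m=imaging.camera_model("wrist");T=np.array(m["T"]);p=np.array(s["position"]);R=np.array(s["tcp_rot"])
K=np.array([[m["fx"],0,m["cx"]],[0,m["fy"],m["cy"]],[0,0,1.]])
def proj(q):
    c=np.linalg.inv(T)@np.r_[q,1]; u=cv2.projectPoints(c[:3].reshape(1,3),np.zeros(3),np.zeros(3),K,np.array(m["dist"],float))[0].ravel(); return u/1.28
print("cam in tool",R.T@(T[:3,3]-p),"axis",R.T@T[:3,2])
for n,y,z in(("tcp",0,0),("grasp",0,-.019),("padL",-.012,-.03),("padR",.012,-.03)): print(n,proj(p+R@[0,y,z]))
for a,z in((183,.051),(211,.051),(183,.016),(211,.016)): print(plane("wrist",(a*1.28,57*1.28),z,m))
for u in((130,76),(266,76)): print(plane("wrist",(u[0]*1.28,u[1]*1.28),.016,m))
h=np.array([.5675,-.1753,0]);ex=np.array([.9736,-.2284,0])
print("hinge45",proj(h+[0,0,.045]),"tip",proj(h+.085*ex+[0,0,.051]))
E
```

```text
cam in tool [ 6.62199089e-02  1.65172566e-04 -1.90706643e-01] axis [-2.45207287e-01 -3.09608817e-05  9.69470673e-01]
tcp [196.6539634  167.60467455]
grasp [196.63840338 175.87171732]
padL [179.78440088 181.46963719]
padR [213.47157339 181.45201939]
[ 0.65128385 -0.18225323  0.051     ]
[ 0.64531958 -0.20762523  0.051     ]
[ 0.65538353 -0.18126146  0.016     ]
[ 0.64854167 -0.21036679  0.016     ]
[ 0.64971705 -0.1203861   0.016     ]
[ 0.61585737 -0.26446915  0.016     ]
hinge45 [196.3774899  142.45843917] tip [196.28280266  54.89271251]
```

Call:
drive_tool(deltas="50 0 0 0 0; 50 20 -5 0 0; 50 50 -12 0 0; 50 74 -17 0 0; 50 74 -17 0 0; 50 74 -17 -40 0; 50 74 -17 -65 0; 50 74 -17 -73 0; 50 74 -17 -73 0; 0 74 -17 -73 0; 0 74 -17 -73 0; 0 74 -17 -73 0")

```text
time_s: 5.0
position: [0.6348, -0.1915, 0.0271]
tcp_rot: [[0.974, -0.228, 0.003], [-0.228, -0.974, -0.001], [0.003, 0.001, -1.0]]
force: [-1.5, -0.5, 0.8]
opening: 0.381
grasp_force: 0.0
```

Call:
drive_tool(deltas="0 0 0 0 0; 0 0 0 0 0")

```text
time_s: 5.2
position: [0.6346, -0.1916, 0.0264]
tcp_rot: [[0.974, -0.228, 0.002], [-0.228, -0.974, -0.001], [0.002, 0.001, -1.0]]
force: [0.3, -0.5, 1.4]
opening: 0.309
grasp_force: 30.0
```

Call:
drive_tool(deltas="0 0 0 0 0; 0 0 0 0 0")

```text
time_s: 5.4
position: [0.6346, -0.1916, 0.026]
tcp_rot: [[0.974, -0.228, 0.002], [-0.228, -0.974, -0.001], [0.002, 0.001, -1.0]]
force: [2.0, -1.6, 0.8]
opening: 0.313
grasp_force: 30.0
```

Call:
drive_tool(deltas="0 -1 0 10 0; 0 -3 1 20 0; 0 -7 2 30 0; 0 -12 3 38 0; 0 -18 4 46 0; 0 -25 6 53 0; 0 -33 8 59 0; 0 -42 10 63 0; 0 -52 12 66 0; 0 -62 14 68 0; 0 -68 16 68 0; 0 -74 17 68 0")

```text
time_s: 6.6
position: [0.5603, -0.1737, 0.0941]
tcp_rot: [[0.974, -0.228, 0.002], [-0.228, -0.974, -0.0], [0.002, -0.0, -1.0]]
force: [0.6, -1.3, -10.0]
opening: 0.28
grasp_force: 30.0
```

Call:
drive_tool(deltas="0 -4 1 -1 0; 0 -6 1 -1 0; 0 -6 1 -1 0")

```text
time_s: 6.9
position: [0.5539, -0.1739, 0.0941]
tcp_rot: [[0.974, -0.227, 0.0], [-0.227, -0.974, -0.003], [0.001, 0.002, -1.0]]
force: [-1.4, 1.0, -0.3]
opening: 0.118
grasp_force: 1.3
```

```bash
python3 - <<'E'
from h import *
s=bot.read_state();print(s["position"],s["force"],s["opening"],s["grasp_force"])
a=imaging.capture("wrist");b=imaging.capture("scene")
cv2.imwrite('pics/w3.png',np.hstack([cv2.resize(a,(400,300)),cv2.resize(b[120:240,150:310],(400,300))])[:,:,::-1])
E
```

```text
[ 0.55392854 -0.1739499   0.09407425] [-1.37529517  1.01193402 -0.27117374] 0.11765294802390436 1.2817994691431522
```

View pics/w3.png

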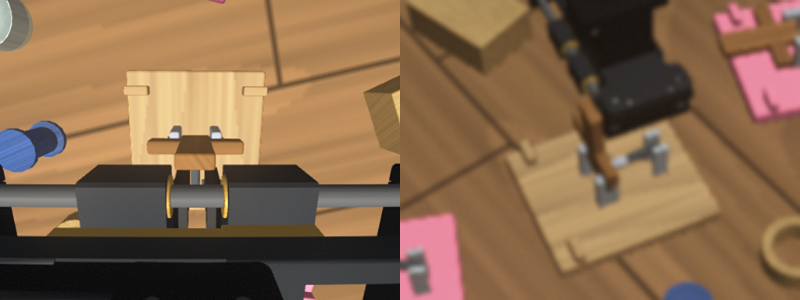

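```bash
python3 - <<'E'
from h import *
m=imaging.camera_model("wrist");h=np.array([.5675,-.1753,.045]);ex=np.array([.9736,-.2284,0]);ey=np.array([.2284,.9736,0]);ez=np.array([0,0,1.])
ms=imaging.camera_model("scene")
def proj(m,q):
    K=np.array([[m["fx"],0,m["cx"]],[0,m["fy"],m["cy"]],[0,0,1.]]);c=np.linalg.inv(np.array(m["T"]))@np.r_[q,1]
    return cv2.projectPoints(c[:3].reshape(1,3),np.zeros(3),np.zeros(3),K,np.array(m["dist"],float))[0].ravel()
for th in(0,1.0,1.2,1.35,1.5,1.6,1.7,1.75):
    u=np.cos(th)*ex+np.sin(th)*ez; n=-np.sin(th)*ex+np.cos(th)*ez  # n: up side when folded
    o=[]
    for r,y in((38,42),(20,42),(38,-42),(20,-42)): o.append(np.round(proj(m,h+r*.001*u+y*.001*ey-.006*n)/1.28).astype(int))
    t=(proj(ms,h+.085*u)-[150,120])*2.5+[400,0]; t2=(proj(ms,h+.029*u+.042*ey)-[150,120])*2.5+[400,0]
    print(th,*o,"scene tip",t.round(),"crossL",t2.round())
E
```

```text
0 [154 101] [155 119] [238 101] [237 119] scene tip [510. 197.] crossL [583. 210.]
1.0 [148 118] [151 126] [244 118] [240 126] scene tip [544. 134.] crossL [596. 189.]
1.2 [147 125] [151 129] [245 125] [241 129] scene tip [559. 123.] crossL [601. 185.]
1.35 [147 132] [151 133] [245 132] [241 133] scene tip [572. 116.] crossL [605. 183.]
1.5 [147 139] [151 136] [245 139] [241 136] scene tip [585. 110.] crossL [609. 181.]
1.6 [147 143] [151 138] [245 143] [241 138] scene tip [593. 107.] crossL [612. 180.]
1.7 [147 147] [151 140] [245 147] [241 140] scene tip [602. 104.] crossL [615. 179.]
1.75 [147 150] [151 141] [245 150] [241 141] scene tip [606. 103.] crossL [617. 178.]
```

Call:
drive_tool(deltas="14 -3 1 10 0; 14 -5 1 30 0; 14 -5 1 60 0; 14 -5 1 90 0; 14 -5 1 120 0; 14 -5 1 120 0")

```text
time_s: 7.6
position: [0.5527, -0.1731, 0.2185]
tcp_rot: [[0.974, -0.228, 0.011], [-0.228, -0.974, -0.005], [0.012, 0.002, -1.0]]
force: [1.2, 0.7, 0.9]
opening: 0.161
grasp_force: 0.0
```

```bash
python3 - <<'E'
from h import *
s=bot.read_state();print(s["position"],s["force"],s["opening"],s["grasp_force"])
a=imaging.capture("top");b=imaging.capture("scene")
cv2.imwrite('pics/w4.png',np.hstack([cv2.resize(a[140:200,240:320],(400,300)),cv2.resize(b[120:240,150:310],(400,300))])[:,:,::-1])
E
```

```text
[ 0.55268603 -0.17312648  0.21848902] [1.19988544 0.73655791 0.92606317] 0.1611178774106374 0.0
```

View pics/w4.png

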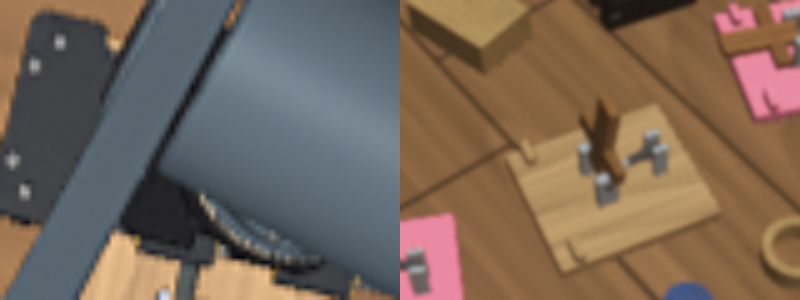

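Brace tip at scene crop (603,100) matches the end stop prediction (606,103). Now to the board.

Call:
drive_tool(deltas="87 9 30 0 0.149; 87 18 60 0 0.298; 87 27 90 0 0.447; 87 36 120 0 0.596; 87 45 150 0 0.745; 87 54 180 0 0.894; 87 63 210 0 1.043; 87 72 240 0 1.19; 87 81 270 0 1.34; 87 90 300 0 1.49; 87 99 330 0 1.635; 87 108 361 0 1.78")

```text
time_s: 8.9
position: [0.6559, 0.1904, 0.2106]
tcp_rot: [[0.015, 1.0, -0.004], [1.0, -0.015, 0.0], [-0.0, -0.004, -1.0]]
force: [0.2, -0.7, 0.3]
opening: 0.995
grasp_force: 0.0
```

Call:
drive_tool(deltas="87 0 0 0 0.145; 87 0 0 0 0.283; 87 0 0 0 0.283; 87 0 0 0 0.283")

```text
time_s: 9.3
position: [0.6561, 0.1891, 0.2112]
tcp_rot: [[-0.256, 0.967, -0.002], [0.967, 0.256, 0.0], [0.001, -0.002, -1.0]]
force: [1.3, 0.2, -0.8]
opening: 1.003
grasp_force: 0.0
```

```bash
python3 - <<'E'
from h import *
s=bot.read_state();print(s["position"],s["tcp_rot"])
m=imaging.camera_model("wrist");a=imaging.capture("wrist");np.save("w5.npy",a)
def proj(m,q):
    K=np.array([[m["fx"],0,m["cx"]],[0,m["fy"],m["cy"]],[0,0,1.]]);c=np.linalg.inv(np.array(m["T"]))@np.r_[q,1]
    return cv2.projectPoints(c[:3].reshape(1,3),np.zeros(3),np.zeros(3),K,np.array(m["dist"],float))[0].ravel()
for q in([.6361,.2491,.1724],[.6697,.1235,.1710]): print(proj(m,np.array(q))*800/512)
cv2.imwrite('pics/w5.png',cv2.resize(a,(800,600))[:,:,::-1])
E
```

```text
[0.65609421 0.18907244 0.21122374] [[-2.56213527e-01  9.66617146e-01 -2.43330541e-03]
 [ 9.66620006e-01  2.56214293e-01  3.04841153e-06]
 [ 6.26394272e-04 -2.35130064e-03 -9.99997040e-01]]
[386.40688336 179.20883665]
[388.04205728 430.25181627]
```

View pics/w5.png

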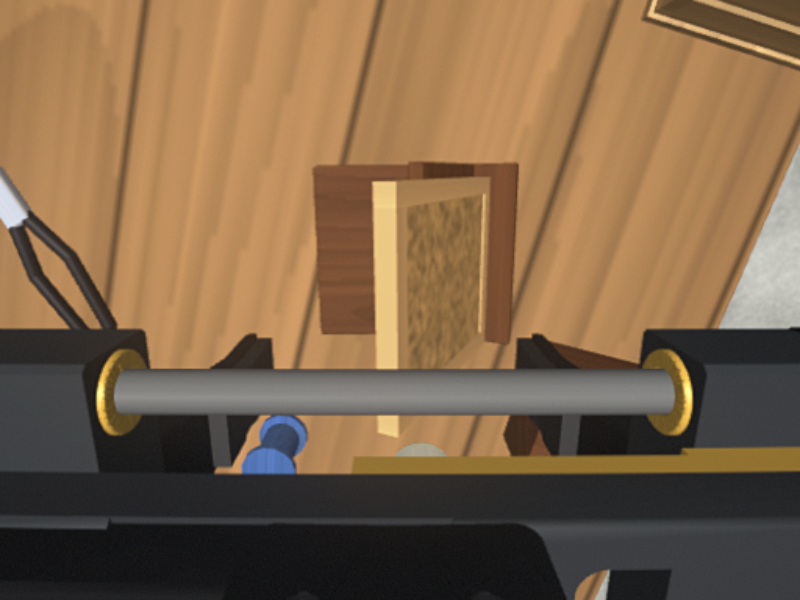

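The wrist view shows the board's top edge strip at column 372–400, rows 182–435, right where predicted (386–388, 179–430).

Call:
drive_tool(deltas="87 5 -1 -30 0; 87 5 -1 -60 0; 87 5 -1 -74 0; 87 5 -1 -74 0; 0 5 -1 -74 0; 0 5 -1 -74 0; 0 5 -1 -74 0; 0 5 -1 -74 0; 0 5 -1 -74 0; 0 5 -1 -74 0; 0 5 -1 -74 0; 0 5 -1 -74 0")

```text
time_s: 10.55
position: [0.6618, 0.188, 0.1385]
tcp_rot: [[-0.259, 0.966, -0.0], [0.966, 0.259, 0.0], [0.0, -0.0, -1.0]]
force: [1.2, -0.0, 0.6]
opening: 0.358
grasp_force: 0.0
```

Call:
drive_tool(deltas="0 0 0 0 0; 0 0 0 0 0; 0 0 0 0 0; 0 0 0 0 0")

```text
time_s: 10.95
position: [0.6623, 0.1881, 0.1387]
tcp_rot: [[-0.259, 0.966, 0.001], [0.966, 0.259, 0.0], [-0.0, 0.001, -1.0]]
force: [1.0, -0.6, 0.4]
opening: 0.168
grasp_force: 27.5
```

Call:
drive_tool(deltas="0 0 0 5 0; 0 0 0 15 0; 0 0 0 30 0; 0 0 0 45 0; 0 0 0 60 0; 0 0 0 80 0; 0 0 0 100 0; 0 0 0 120 0; 0 0 0 140 0; 0 0 0 155 0; 0 0 0 160 0; 0 0 0 160 0")

```text
time_s: 12.15
position: [0.6621, 0.1881, 0.3002]
tcp_rot: [[-0.259, 0.966, 0.002], [0.966, 0.259, 0.0], [-0.0, 0.002, -1.0]]
force: [0.1, 0.4, -1.8]
opening: 0.138
grasp_force: 28.4
```

```bash
python3 - <<'E'
from h import *
s=bot.read_state();print(s["position"],s["opening"],s["grasp_force"],s["force"],s["moment"])
b=imaging.capture("scene");a=imaging.capture("wrist")
cv2.imwrite('pics/w6.png',np.hstack([cv2.resize(a,(400,300)),cv2.resize(b[150:384,200:512],(400,300))])[:,:,::-1])
E
```

```text
[0.66209385 0.18807201 0.30022603] 0.13817678223660304 28.401335198432207 [ 0.08418904  0.36203417 -1.79773408] [ 0.00944283 -0.0740043   0.00696486]
```

View pics/w6.png

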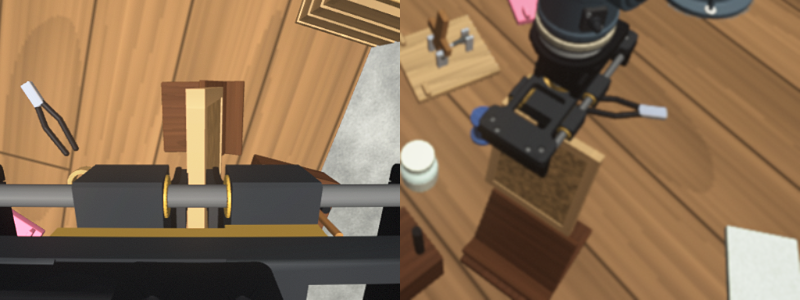

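Call:
drive_tool(deltas="0 -3 -15 0 -0.03; 0 -9 -45 0 -0.08; 0 -15 -80 0 -0.14; 0 -22 -115 0 -0.2; 0 -29 -150 0 -0.26; 0 -36 -185 0 -0.32; 0 -43 -220 0 -0.38; 0 -50 -255 0 -0.43; 0 -57 -290 0 -0.47; 0 -63 -325 0 -0.492; 0 -68 -355 0 -0.492; 0 -71 -369 0 -0.492")

```text
time_s: 13.45
position: [0.5892, -0.1844, 0.2976]
tcp_rot: [[0.232, 0.973, -0.002], [0.973, -0.232, -0.001], [-0.001, -0.002, -1.0]]
force: [-0.4, 0.4, -1.5]
opening: 0.141
grasp_force: 28.4
```

Call:
drive_tool(deltas="0 0 0 -20 0; 0 0 0 -45 0; 0 0 0 -70 0; 0 0 0 -90 0; 0 0 0 -105 0; 0 0 0 -115 0; 0 0 0 -120 0; 0 0 0 -120 0; 0 0 0 -120 0")

```text
time_s: 14.35
position: [0.5914, -0.1811, 0.1792]
tcp_rot: [[0.228, 0.974, 0.001], [0.974, -0.228, -0.001], [-0.0, 0.001, -1.0]]
force: [-0.2, -0.2, -2.7]
opening: 0.136
grasp_force: 28.5
```

```bash
python3 - <<'E'
from h import *
s=bot.read_state();print(s["position"],s["opening"],s["grasp_force"],s["force"])
h=np.array([.5675,-.1753,0]);ex=np.array([.9736,-.2284,0]);ey=np.array([.2284,.9736,0]);d=s["position"]-h
print("easel xy",d@ex,d@ey)
b=imaging.capture("scene");a=imaging.capture("wrist")
cv2.imwrite('pics/w7.png',np.hstack([cv2.resize(a,(400,300)),cv2.resize(b[90:240,130:330],(400,300))])[:,:,::-1])
E
```

```text
[ 0.59136549 -0.18111497  0.17922927] 0.13636264702245646 28.548014843836427 [-0.23457197 -0.17023691 -2.70554044]
easel xy 0.024563583749347594 -0.0002105757926878682
```

View pics/w7.png

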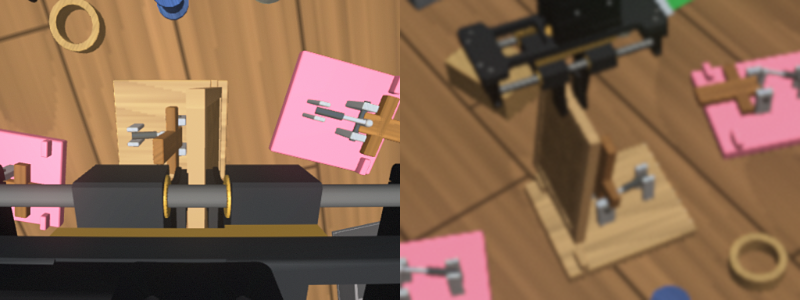

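Brace upright behind the board, board vertical and aligned over the ledge. Lowering gently.

Call:
drive_tool(deltas="0 0 0 -10 0; 0 0 0 -20 0; 0 0 0 -27 0; 0 0 0 -31 0; 0 0 0 -33 0; 0 0 0 -33 0")

```text
time_s: 15.05
position: [0.5939, -0.1812, 0.1497]
tcp_rot: [[0.228, 0.974, 0.008], [0.974, -0.228, -0.002], [0.0, 0.008, -1.0]]
force: [-0.4, 4.4, 16.2]
opening: 0.137
grasp_force: 29.6
```

Call:
drive_tool(deltas="0 0 0 -1 0; 0 0 0 -2 0; 0 0 0 -3 0; 0 0 0 -3 0")

```text
time_s: 15.45
position: [0.596, -0.1818, 0.1496]
tcp_rot: [[0.228, 0.974, 0.013], [0.974, -0.228, -0.004], [-0.001, 0.014, -1.0]]
force: [-1.3, 4.9, 26.7]
opening: 0.139
grasp_force: 30.1
```

Call:
drive_tool(deltas="0 0 0 4 0; 0 0 0 4 0; 20 -3 1 4 0; 25 -5 1 4 0; 30 -8 2 4 0; 34 -11 3 4 0; 34 -15 4 4 0; 34 -19 4 4 0; 34 -23 5 4 0; 34 -23 5 4 0")

```text
time_s: 16.45
position: [0.567, -0.1757, 0.1464]
tcp_rot: [[0.228, 0.974, -0.001], [0.974, -0.228, 0.0], [0.0, -0.001, -1.0]]
force: [-0.8, -0.7, 0.7]
opening: 0.39
grasp_force: 0.2
```

```bash
python3 - <<'E'
from h import *
s=bot.read_state();print(s["position"],s["opening"],s["grasp_force"],s["force"])
b=imaging.capture("scene");a=imaging.capture("wrist")
cv2.imwrite('pics/w8.png',np.hstack([cv2.resize(a,(400,300)),cv2.resize(b[90:240,130:330],(400,300))])[:,:,::-1])
E
```

```text
[ 0.56700032 -0.17574951  0.14643072] 0.38963031906767864 0.19374037685338408 [-0.81113179 -0.72091536  0.67365106]
```

View pics/w8.png

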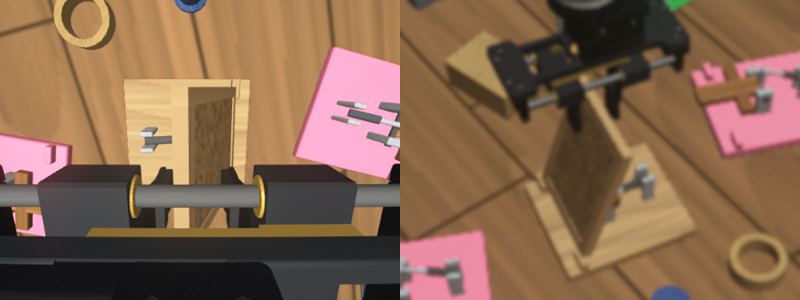

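I've now viewed 11 pictures, one over the limit of 10, so I won't view any more and will check with numbers only. This one shows the board leaning back with its foot on the ledge. I'll continue the lean.

Call:
drive_tool(deltas="34 -4 1 1 0; 34 -8 2 2 0; 34 -12 3 2 0; 34 -16 4 2 0; 34 -20 5 2 0; 34 -20 5 2 0; 60 -18 4 2 0; 87 -14 3 2 0; 87 -14 3 2 0; 87 -14 3 2 0; 87 -14 3 2 0")

```text
time_s: 17.65
position: [0.5539, -0.1729, 0.1484]
tcp_rot: [[0.228, 0.974, -0.0], [0.974, -0.228, 0.0], [0.0, -0.0, -1.0]]
force: [0.3, -0.5, -1.0]
opening: 0.762
grasp_force: 0.0
```

Call:
drive_tool(deltas="87 0 0 10 0; 87 0 0 25 0; 87 0 0 50 0; 87 0 0 90 0; 87 0 0 130 0; 87 -40 0 150 0; 87 -60 -50 150 0; 87 -60 -100 150 0; 87 -60 -150 150 0; 87 -60 -200 150 0; 87 -60 -230 150 0; 87 -60 -230 150 0")

```text
time_s: 18.85
position: [0.4931, -0.4082, 0.2986]
tcp_rot: [[0.233, 0.973, 0.001], [0.973, -0.233, -0.003], [-0.003, 0.001, -1.0]]
force: [-0.7, 0.1, 0.1]
opening: 0.999
grasp_force: 0.0
```

```bash
python3 - <<'E'
from h import *
s=bot.read_state();print(s["time_s"],s["position"],s["opening"],s["force"])
b=imaging.capture("scene");t=imaging.capture("top")
t0=cv2.cvtColor(cv2.imread('pics/top0.png'),cv2.COLOR_BGR2RGB)
h=np.array([.5675,-.1753,0]);R=np.array([[.9736,.2284,0],[-.2284,.9736,0],[0,0,1.]])
# top face of board: bright frame wood, brighter than at start, near the easel in the top view
g=cv2.cvtColor(t,cv2.COLOR_RGB2HSV);roi=np.s_[145:225,240:320]
d=np.abs(t.astype(int)-t0).sum(2)
m=np.zeros(d.shape,np.uint8);m[roi]=(((d[roi]>40)))*255
c=max(cv2.findContours(m,0,2)[0],key=cv2.contourArea);print("changed",cv2.contourArea(c),cv2.boundingRect(c),cv2.minAreaRect(c))
br=np.zeros_like(m);br[roi]=((g[roi][...,2]>215)&(g[roi][...,1]>60)&(d[roi]>25))*255
for k in sorted(cv2.findContours(br,0,2)[0],key=cv2.contourArea)[-3:]:
    r=cv2.minAreaRect(k);print("bright",cv2.contourArea(k),r,[(R.T@(plane("top",p,.170)-h)).round(3).tolist() for p in cv2.boxPoints(r)])
E
```

```text
18.85 [ 0.49310543 -0.40819697  0.29863201] 0.99909986906924 [-0.72027587  0.06325557  0.14854103]
changed 1409.5 (255, 145, 58, 53) ((283.15386962890625, 170.73077392578125), (51.10231018066406, 56.18772888183594), 82.87498474121094)
bright 8.0 ((273.61767578125, 209.52943420410156), (5.3357834815979, 10.429031372070312), 14.03624439239502) [[-0.093, 0.014, 0.17], [-0.07, 0.014, 0.17], [-0.07, 0.002, 0.17], [-0.093, 0.003, 0.17]]
bright 8.5 ((296.4725341796875, 209.59176635742188), (5.076479911804199, 21.16796112060547), 16.699243545532227) [[-0.093, -0.034, 0.17], [-0.047, -0.037, 0.17], [-0.048, -0.048, 0.17], [-0.094, -0.045, 0.17]]
bright 27.0 ((260.1058654785156, 196.5235137939453), (2.169304132461548, 29.611003875732422), 12.52880859375) [[-0.093, 0.046, 0.17], [-0.028, 0.046, 0.17], [-0.028, 0.041, 0.17], [-0.093, 0.041, 0.17]]
```

```bash
python3 - <<'E'
from h import *
h=np.array([.5675,-.1753,0]);R=np.array([[.9736,.2284,0],[-.2284,.9736,0],[0,0,1.]])
rd=lambda n:cv2.cvtColor(cv2.imread(f'pics/{n}0.png'),cv2.COLOR_BGR2RGB)
best={}
for n,(x,y),(x0,y0,x1,y1) in(("top",(124,138),(235,140,325,225)),("scene",(311,296),(180,80,310,240))):
    ref=rd(n)[y-1:y+2,x-1:x+2].reshape(-1,3); ref=ref[ref.sum(1).argmax()].astype(int)
    im=imaging.capture(n);base=rd(n)
    m=np.zeros(im.shape[:2],np.uint8)
    close=(np.abs(im.astype(int)-ref).sum(2)<70)&(np.abs(im.astype(int)-base).sum(2)>25)
    m[y0:y1,x0:x1]=close[y0:y1,x0:x1]*255
    print(n,ref)
    for k in sorted(cv2.findContours(m,0,2)[0],key=cv2.contourArea)[-3:]:
        r=cv2.minAreaRect(k);b=cv2.boxPoints(r);print(cv2.contourArea(k),np.round(b).astype(int).tolist())
        if n=="top":print([(R.T@(plane(n,p,.172)-h)).round(3).tolist() for p in b])
E
```

```text
top [214 175 122]
101.5 [[257, 155], [258, 147], [279, 150], [278, 157]]
[[0.027, 0.071, 0.172], [0.044, 0.073, 0.172], [0.049, 0.025, 0.172], [0.032, 0.023, 0.172]]
116.0 [[282, 165], [285, 153], [314, 160], [311, 172]]
[[0.018, 0.012, 0.172], [0.045, 0.011, 0.172], [0.044, -0.056, 0.172], [0.017, -0.055, 0.172]]
1981.5 [[241, 207], [256, 156], [317, 173], [302, 225]]
[[-0.093, 0.078, 0.172], [0.024, 0.072, 0.172], [0.017, -0.067, 0.172], [-0.1, -0.06, 0.172]]
scene [183 148  95]
1.0 [[231, 208], [234, 202], [234, 202], [231, 208]]
93.0 [[197, 190], [205, 187], [210, 199], [202, 202]]
120.0 [[223, 128], [227, 126], [249, 164], [246, 166]]
```

```bash
python3 - <<'E'
from h import *
h=np.array([.5675,-.1753,0]);R=np.array([[.9736,.2284,0],[-.2284,.9736,0],[0,0,1.]])
for z in(.15,.16,.165,.17,.175,.18):
    a,b=[R.T@(plane("scene",p,z)-h) for p in((225.2,126.8),(247.8,165.3))]
    print(z,a.round(3),b.round(3),np.linalg.norm(a-b).round(4))
im=imaging.capture("top")
# top-view: column profile along the easel x through y=+30mm: value per mm in base-plane coords at z=.17
m=imaging.camera_model("top");K=np.array([[m["fx"],0,m["cx"]],[0,m["fy"],m["cy"]],[0,0,1.]]);Ti=np.linalg.inv(np.array(m["T"]))
for y in(-.045,0,.045):
    o=[]
    for x in np.arange(-.07,.06,.005):
        c=(Ti@np.r_[h+R@[x,y,.17],1])[:3]
        u=cv2.projectPoints(c.reshape(1,3),np.zeros(3),np.zeros(3),K,np.array(m["dist"],float))[0].ravel()
        o.append(int(cv2.getRectSubPix(im,(1,1),tuple(map(float,u)))[0,0].astype(int).sum()))
    print(y,o)
E
```

```text
0.15 [-0.035 -0.086  0.15 ] [-0.034  0.042  0.15 ] 0.1279
0.16 [-0.031 -0.077  0.16 ] [-0.03   0.049  0.16 ] 0.1263
0.165 [-0.03  -0.072  0.165] [-0.028  0.053  0.165] 0.1255
0.17 [-0.028 -0.068  0.17 ] [-0.027  0.057  0.17 ] 0.1247
0.175 [-0.026 -0.063  0.175] [-0.025  0.061  0.175] 0.1239
0.18 [-0.024 -0.058  0.18 ] [-0.023  0.065  0.18 ] 0.1231
-0.045 [482, 467, 467, 473, 471, 472, 472, 472, 471, 502, 508, 339, 205, 214, 197, 228, 232, 243, 242, 236, 401, 488, 476, 421, 330, 327]
0 [415, 628, 504, 474, 496, 493, 491, 484, 482, 505, 510, 346, 213, 223, 204, 220, 204, 208, 209, 325, 373, 476, 469, 404, 340, 353]
0.045 [520, 528, 516, 526, 513, 518, 510, 516, 505, 511, 515, 398, 200, 209, 226, 201, 200, 213, 201, 257, 380, 487, 485, 457, 335, 347]
```

```bash
python3 -c "
from rig import bot
print(bot.hand_in())"
```

```text
the job is handed in; nothing more can be done
None
```

I handed the job in at about 19 s: the brace is up at its end stop and the board stands alone on the ledge, centred to about 3 mm and leaning back about 0.29 rad by my camera estimates; I viewed 11 pictures, one over the limit of 10.

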